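# Clamp a painted bracket and hold a sprung gauge probe on its marked spot

### The arm

A 7-joint arm with a two-finger parallel gripper is mounted at the origin on the work surface. World frame = base frame: x ahead of the robot, y to its left, z up, the work surface at z = 0. Lengths are in m, angles in rad, forces in N, time in s.
With the tool pointing down it reaches from about 0.4 to 0.875 m from the base axis. Payload 4.4 kg.
Tool frame: the origin (TCP) lies on the centre line of the jaws, within the pads' length; the fingertips stand 17 mm ahead of it and the grasp point (between the pads) lies 2 mm behind it; x points along the fingers, y is the direction in which the jaws open and shut, and the axes are right-handed (so a half turn about x gives the same grasp; the last joint's range is limited). The gripper opens to 85 mm and grips with 20 to 120 N. Pads are 22 mm wide; open, the fingers measure 114 mm over their backs; the gripper's body (76 mm by 85 mm) begins 54 mm behind the grasp point. The pads swing forward as they close: fully open they stand 13 mm farther back than shut.
Start: joints at [-1.313, 0.628, 0.038, 1.517, -0.027, 0.996, -0.02], TCP at [0.207, 0.616, 0.248] pointing down, gripper open.
Joint ranges: [-3.06, 3.06], [-0.37, 2.12], [-1.25, 1.32], [0.18, 2.47], [-1.1, 4.24], [0.23, 1.98], [-2.94, 2.94]. Speed limits (rad/s): [2.57, 2.57, 3.14, 3.14, 3.14, 3.14, 3.14].

### API

Orientations are given as [roll, pitch, yaw] about the fixed x, y, z axes, in that order (R = Rz(yaw) Ry(pitch) Rx(roll)).
In Python, from cell import robot, imaging gives the robot as it stands.
- The arm moves only by the tool step_arm, never from a script. Its argument "motion" is a list that holds one entry, the list of rows, each a list of 6 numbers: the shift along the tool's x, y, z in mm, then the turn, a rotation vector about the tool's x, y, z in rad. In form: [[[x, y, z, ax, ay, az], ...]]. A call has 1 to 20 rows; each row shifts and turns the commanded pose from where the row before left it, along the tool's axes as they then stand; what a row does not reach is not made up. A row lasts 1/8 s, in which the tool goes at most 62.5 mm and 10.7 degrees, less where a joint would pass 70% of its speed; a pose out of reach is approached as far as the arm can. A call with a gripper value outside its range is refused whole. "grip" is the finger opening in mm, from 0 to 85.4, set as the call begins (left out, the last holds). The fingers move at their own pace and stop on an object; "grip_force" is the grip in N (left out, the last holds). Time passes only in rows, so rows that do not move let the fingers close. It gives the time, the measured TCP pose, the force and the opening at its end, in the units of the state.
- robot.get_state(): the state, without advancing time (a new reading comes with each control period).
- imaging.get_image(name): name is "side" or "top" or "wrist"; returns a dict with "image" (400x640x3 uint8, red, green, blue), "z_map" (400x640 float32, m along the optical axis (not along the pixel's ray), 0 where there is no reading), "vertical_fov" (degrees; the focal length in pixels is half the picture's height over the tangent of half this angle, whatever the lens; pixels are square), "cx", "cy" (the principal point, pixels), "T" (4x4, takes a point from camera to world coordinates). Camera axes: x right, y up, looking along -z (the intrinsics and any distortion apply to the point x, -y, -z); pixel columns grow to the right and rows downward; lengths in m; the calibration is good to about 2 mm. The wrist camera is an equidistant fisheye: a pixel r from the principal point sees the ray r / f radians off the axis. A picture is of the moment at which its call begins.
- robot.close_job(): hands the job in, once; it reports no verdict.
The state is a dict: "t": time; "joint_positions": joint angles; "joint_vel": joint speeds; "joint_torque": joint torques, N m; "tcp_pos": TCP position; "eef_rot": TCP orientation; "contact_force": force on the tool from outside, world axes, zero at the start; "moment": the same for the moment, N m; "width": finger opening in m.
Only numpy, scipy, OpenCV 4.12 (cv2) and the standard library are available. Lean on these libraries where they do the work, as an engineer would, in place of code of your own. Each camera call takes 0.05 s, during which the arm holds its last target. There are 200 camera calls.

### The job

First crank the handwheel of the screw clamp clockwise until its sprung orange pad presses firmly on the blue bracket, with the pad's spring about half squeezed. Then take the yellow gauge probe out of its holder and hold its brass tip on the red spot of the bracket's sloping face, square to that face, pressing lightly so that the sprung tip is pushed about half way in (about 5 mm). Finish while still holding it there like that, with the bracket still clamped where it lay and the other things on the bench left alone.

Things in the scene. Friction and masses are not known exactly. Their poses are not given: they have to be found in the camera images.
- clamp: Grey cast screw clamp fixed to the bench. Origin at bench height, z up; base plate 150 (x) by 270 (y) by 20 mm, from y = -120 to +150 mm. A 60 mm wide column at y = 105 to 145 mm carries an arm (50 mm wide, top at 128 mm) towards -y, over the screw axis at x = 0, y = +30 mm. Only the bracket lies on the -y part.
- wheel (a joint): Turn of the level steel handwheel (rad) on the vertical screw axis: 50 mm radius, rim top 157 mm over the bench, at fixed height. Grows clockwise from above, lowering the pad 10 mm per turn; starts at 0 to 5 rad, ends at 15, stays where left. At 0 the pad is 14 mm above the bracket's flat top. Friction takes about 2 N at the crank handle.
- crank_grip (a point): Middle (188 mm over the bench) of the upright red crank handle on the handwheel, 47 mm out from the wheel's axis: a grip 20 mm in diameter, from 160 to 202 mm over the bench, that spins freely on its pin, so that gripped from above it can be led round the wheel's axis without turning the gripper.
- pad_face (a point): Centre of the underside of the round orange pad (32 mm diameter) at the foot of the clamp's screw.
- pad (a joint): How far the pad's spring is squeezed (m): 0 free, 0.006 solid; 4 N per mm, so half squeezed is 12 N.
- bracket: Blue painted steel bracket, about 1.5 kg, loose on the clamp's base, 70 mm wide (x), 155 mm long (y). Origin on its underside, 20 mm over the bench; z up. From y = -5 to +60 mm a block with a flat top 40 mm high, under the pad; from y = -5 to -95 mm its top face slopes down towards -y at 20 degrees.
- spot: Red round spot, 20 mm in diameter, painted on the bracket's sloping face (a smaller yellow spot higher up the slope is an old reading and not meant). Origin at its centre on the face, about 40 mm over the bench; its z axis points squarely out of the sloping face, its x axis is level.
- holder: White block 75 by 75 by 60 mm tall, fixed to the bench, with an upright 28 mm through hole in its middle in which the probe stands. Origin under its centre.
- probe: Gauge probe, about 0.15 kg, 148 mm long, upright in the holder, tip down. Origin at the free (unpressed) end of the brass tip, at bench height in the holder; z from tip to handle. 24 mm steel nose from z = 14 to 60 mm, 36 mm collar from 60 to 66 mm resting on the holder's top, yellow 24 mm round handle from 66 to 136 mm, 8 mm stub to 148 mm.
- probe_point (a point): End of the probe's brass tip (8 mm in diameter, rounded, sticks 14 mm out of the nose); it moves with the sprung tip.
- tip (a joint): How far the sprung tip is pushed in (m): 0 free, 0.010 fully in; 0.6 N per mm, so half way is 3 N.
- oil_can: Brass oil can with a bent steel spout, 72 mm in diameter, 165 mm tall; bystander. Origin under its centre.
- tape: Roll of pale tape lying flat, 92 mm in diameter, 24 mm high; bystander. Origin under its centre.
- wrench: Steel wrench, 170 mm long, lying flat; bystander.
- screwdriver: Screwdriver, 180 mm long, lying flat; bystander.
- cup: Dark steel cup, 72 mm in diameter, 95 mm tall; bystander. Origin under its centre.
- check_block: Flat aluminium check block with a green disc, 60 by 40 by 12 mm; bystander. Origin under its centre.
There are look-alikes about, which are no part of the job. Several things look just like the probe: the one meant starts farthest to the robot's right.

How it is judged:
By the outcome, as a careful person would: the job done as asked, in the order asked, and still so for the second after the job is handed in, while the arm keeps its last pose, push and grip.
It also fails if it takes over 59 s, if anything falls off the work surface, if the arm or the gripper's body presses on something with over 40 N, if the wrist force passes 120 N, or if a joint passes its speed limit or range.

## Working session

There is one attempt and no reset: what is moved stays moved. The work goes in short steps, Python scripts to look and compute and a tool call to move; the robot and the scene stay as the last step left them, time stands still between calls to the robot, and variables do not carry over. Pictures are saved under pics/ and viewed, about 8 in all and at most 12, crops included, and the job is handed in when it is done.

Besides the shell and the picture viewer there is one more tool, called after "Request:" by a JSON object that holds its "api" and its "payload", one argument or row to a line. step_arm: Moves the arm, as the interface text tells. Its arguments: {"type":"object","properties":{"motion":{"type":"array","items":{"type":"array","items":{"type":"array","items":{"type":"number"}}}},"grip":{"type":"number"},"grip_force":{"type":"number"}},"required":["motion"]}

```bash
mkdir -p pics; cat > h.py <<'E'
import numpy as np, cv2
from cell import robot, imaging
def grab(n):
    d=imaging.get_image(n); np.savez(f'/tmp/{n}.npz',**d); return d
def f_(d): return 200/np.tan(np.radians(float(d['vertical_fov']))/2)
def rays(d,u,v):
    f=f_(d); u=np.asarray(u,float);v=np.asarray(v,float)
    c=np.stack([(u-d['cx'])/f,-(v-d['cy'])/f,-np.ones_like(u)],-1)
    return d['T'][:3,3], c@d['T'][:3,:3].T
def onplane(d,u,v,z):
    o,r=rays(d,u,v); return o+r*((z-o[2])/r[...,2])[...,None]
def cloud(d):
    v,u=np.mgrid[:400,:640]; o,r=rays(d,u,v); return o+r*d['z_map'][...,None]
def save(d,n,crop=None,s=1):
    im=d['image'][...,::-1]
    if crop: im=im[crop[1]:crop[3],crop[0]:crop[2]]
    cv2.imwrite(f'pics/{n}.png',cv2.resize(im,None,fx=s,fy=s,interpolation=cv2.INTER_CUBIC))
E
python3 - <<'E'
from h import *
for n in('top','side'):
    d=grab(n); save(d,n+'0',s=1.25); print(n,d['vertical_fov'],d['cx'],d['cy'],d['T'].round(3).tolist(),d.keys())
print(robot.get_state())
E
```

```text
top 56.93998514188857 323.03674514402815 197.6489457274332 [[0.008, 0.997, -0.076, 0.473], [-1.0, 0.007, -0.01, -0.039], [-0.01, 0.076, 0.997, 1.157], [0.0, 0.0, 0.0, 1.0]] dict_keys(['image', 'z_map', 'vertical_fov', 'cx', 'cy', 'T'])
side 48.18211168249483 315.8655223011381 198.53672969720697 [[0.984, 0.114, -0.134, 0.379], [-0.176, 0.678, -0.714, -0.963], [0.01, 0.726, 0.687, 1.017], [0.0, 0.0, 0.0, 1.0]] dict_keys(['image', 'z_map', 'vertical_fov', 'cx', 'cy', 'T'])
{'t': 0.1, 'joint_positions': array([-1.31278573,  0.62927031,  0.0384215 ,  1.5182711 , -0.02697877,
        0.99632127, -0.02004353]), 'joint_vel': array([-9.22452038e-04, -2.96303366e-03, -6.53970636e-04, -1.49014106e-03,
       -1.21092212e-03, -1.55977025e-03, -1.58728415e-05]), 'joint_torque': array([ 2.83149202e-03, -5.64522493e+01,  1.23014756e+00, -1.93970096e+01,
        1.12347800e-02,  5.46732990e-03, -1.36539654e-05]), 'tcp_pos': array([0.20660952, 0.61571792, 0.24746882]), 'eef_rot': array([-1.55760224,  1.56904365, -1.88142607]), 'contact_force': array([ 0.59699771,  0.747731  , -0.23802967]), 'moment': array([-0.02560898, -0.04901088,  0.04652462]), 'width': 0.08522232013870336}
```

View pics/top0.png

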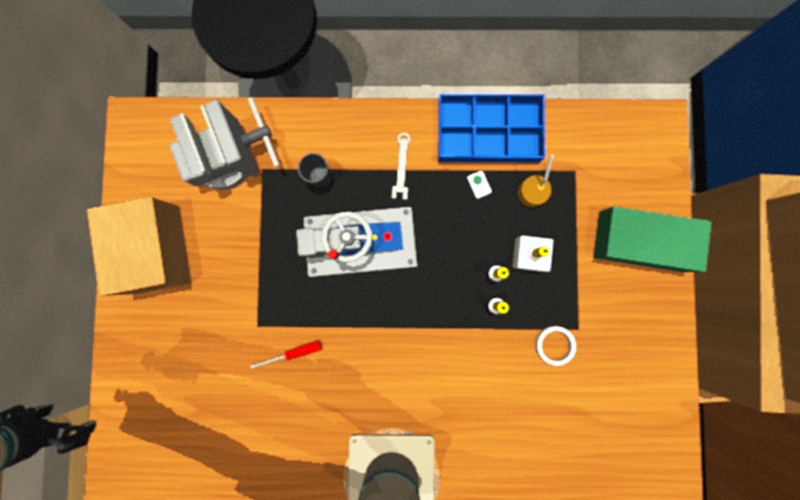

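View pics/side0.png

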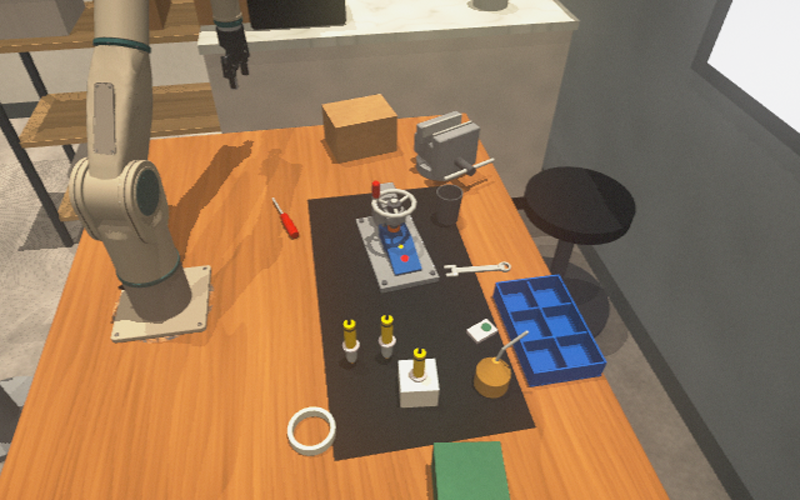

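Top picture (1.25x): the clamp wheel is at (345,238), the red crank at (333,254) and the red spot at (388,237). There are three probe look-alikes at (540,252), (502,272) and (502,306). The one at (540,252), in the white square block, is farthest right (-y), so it fits. I'll confirm it in a crop and measure.

```bash
cat > m.py <<'E'
from h import *
L=lambda n:dict(np.load(f'/tmp/{n}.npz'))
for n in('top','side'):
    d=L(n);P=cloud(d);im=cv2.cvtColor(d['image'],cv2.COLOR_RGB2HSV).astype(int);H,S,V=[im[...,i] for i in range(3)]
    reg=(P[...,0]>.38)&(P[...,0]<.78)&(P[...,1]>-.5)&(P[...,1]<.3)&(P[...,2]>.012)
    for nm,m in (('red',((H<6)|(H>174))&(S>150)&(V>90)),('yel',(H>24)&(H<34)&(S>150)&(V>90)),('blue',(H>100)&(H<125)&(S>130)&(V>50))):
        k,lab,st,c=cv2.connectedComponentsWithStats((m&reg).astype(np.uint8))
        for i in range(1,k):
            if st[i,4]<6: continue
            q=P[lab==i]; print(n,nm,st[i].tolist(),c[i].round(1),'med',np.median(q,0).round(4),'mx',q.max(0).round(4),'mn',q.min(0).round(4))
    # base plate & rim & holder by height bands
    def rect(nm,lo,hi,y0,y1):
        m=(P[...,2]>lo)&(P[...,2]<hi)&(P[...,1]>y0)&(P[...,1]<y1)&(P[...,0]>.42)&(P[...,0]<.7)&(S<70)
        k,lab,st,c=cv2.connectedComponentsWithStats(m.astype(np.uint8)); i=1+st[1:,4].argmax()
        q=P[lab==i]; r=cv2.minAreaRect(q[:,:2].astype(np.float32)*1000); print(n,nm,st[i].tolist(),r,'medz',np.median(q[:,2]))
        return q
    rect('plate',.012,.03,-.15,.2); rect('holder',.05,.07,-.42,-.2)
    q=P[(P[...,2]>.145)&(P[...,2]<.17)&(P[...,1]>-.05)&(P[...,1]<.16)&(P[...,0]>.45)&(P[...,0]<.68)&(S<70)]
    (x,y),r=cv2.minEnclosingCircle((q[:,:2]*1000).astype(np.float32)); print(n,'rim',len(q),x,y,r,np.median(q[:,2]))
d=L('top');save(d,'crop1',(220,140,460,270),3.3)
E
python3 m.py
```

```text
top red [307, 187, 6, 5, 20] [309.5 188.8] med [0.584  0.014  0.0405] mx [0.5902 0.0215 0.0454] mn [0.5777 0.0067 0.0336]
top red [262, 200, 9, 7, 48] [265.8 203.1] med [0.5307 0.1195 0.1991] mx [0.5444 0.1617 0.2032] mn [0.5228 0.1101 0.0166]
top yel [298, 188, 3, 4, 11] [298.9 189.4] med [0.5824 0.0451 0.0519] mx [0.5857 0.0483 0.0553] mn [0.5764 0.0421 0.048 ]
top yel [430, 198, 9, 7, 52] [434.2 200.9] med [ 0.5436 -0.3356  0.1354] mx [ 0.5521 -0.3274  0.1495] mn [ 0.5352 -0.3461  0.1174]
top yel [397, 214, 10, 9, 71] [401.6 218. ] med [ 0.4957 -0.2455  0.1344] mx [ 0.507  -0.2365  0.1515] mn [ 0.4848 -0.258   0.1041]
top yel [397, 242, 10, 8, 68] [401.5 245.5] med [ 0.4203 -0.2441  0.1345] mx [ 0.43   -0.2353  0.1504] mn [ 0.4087 -0.2575  0.1005]
top blue [389, 126, 5, 3, 7] [391.3 127.1] med [ 0.7796 -0.2358  0.0314] mx [ 0.78   -0.2319  0.0425] mn [ 0.779  -0.2424  0.0188]
top blue [415, 126, 5, 3, 6] [416.8 127.5] med [ 0.7797 -0.3162  0.021 ] mx [ 0.78   -0.3103  0.0446] mn [ 0.7792 -0.3252  0.0197]
top blue [421, 126, 6, 3, 7] [423.7 127. ] med [ 0.7797 -0.3402  0.0333] mx [
[... 1809 characters left out ...]
8 0.0731 0.0625] mn [0.5643 0.0527 0.0544]
side blue [310, 189, 27, 30, 422] [323.3 206.1] med [0.5882 0.0121 0.04  ] mx [0.6218 0.0682 0.0601] mn [ 0.5477 -0.0284  0.0233]
side blue [308, 191, 5, 4, 17] [310.1 192.5] med [0.5527 0.0611 0.0585] mx [0.5586 0.0725 0.0612] mn [0.5454 0.0557 0.0535]
side plate [285, 172, 66, 62, 1541] ((573.9231567382812, 74.08761596679688), (150.38922119140625, 261.598388671875), 5.977434158325195) medz 0.0199791851918123
side holder [318, 287, 33, 29, 697] ((545.229248046875, -340.6766662597656), (79.40613555908203, 75.23812103271484), 83.60762786865234) medz 0.06021771389485464
side rim 431 570.5498046875 95.22463989257812 56.47285842895508 0.1541583820169674
```

View pics/crop1.png

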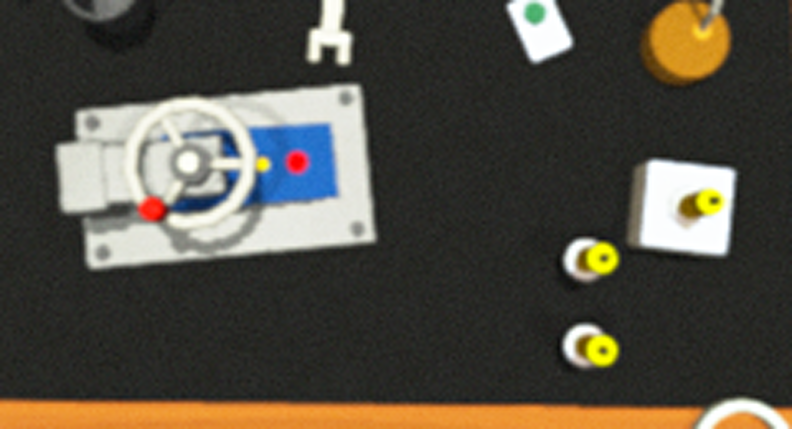

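The crop confirms it: the farthest-right probe stands alone in the square white block at crop (710,203), while the other two stand in round pots. The measured sizes agree: rim to crank 47 mm, holder 75 mm, spot height 40 mm. Next I need the tool axes and the pad height.

```bash
cat >> h.py <<'E'
from scipy.spatial.transform import Rotation as R
def st():
    s=robot.get_state(); r=R.from_euler('xyz',s['eef_rot']); return s,r
def to(p,Rt=None):
    """shift (mm, tool axes) & turn from measured pose"""
    s,r=st(); print('pos',s['tcp_pos'].round(4),'shift',(r.inv().apply(np.array(p)-s['tcp_pos'])*1000).round(1))
    if Rt is not None: print('rotvec tool',(r.inv()*Rt).as_rotvec().round(4))
E
python3 - <<'E'
from h import *
s,r=st(); print(r.as_matrix().round(3))
w=grab('wrist'); T=w['T']; print(w['vertical_fov'],w['cx'],w['cy'],f_(w)); print('cam in tool',r.inv().apply(T[:3,3]-s['tcp_pos']).round(4), '\n',(r.as_matrix().T@T[:3,:3]).round(3))
to([.5305,.119,.25])
d=dict(np.load('/tmp/side.npz'));P=cloud(d);im=cv2.cvtColor(d['image'],cv2.COLOR_RGB2HSV).astype(int)
m=(im[...,0]>5)&(im[...,0]<18)&(im[...,1]>140)&(P[...,0]>.53)&(P[...,0]<.61)&(P[...,1]>.04)&(P[...,1]<.14)&(P[...,2]>.05)
vv,uu=np.nonzero(m); print(len(vv))
for a,b in zip(vv,uu): print(a,b,P[a,b].round(4),d['image'][a,b])
E
```

```text
[[-0.001  0.318  0.948]
 [-0.002  0.948 -0.318]
 [-1.    -0.002  0.   ]]
65.70646984690485 321.2899364733806 204.09818148770134 309.70691628693146
cam in tool [-0.126   0.0003 -0.071 ] 
 [[ 0.001  0.279 -0.96 ]
 [ 1.     0.     0.001]
 [ 0.    -0.96  -0.279]]
pos [0.2067 0.6158 0.2476] shift [  -1.9 -367.9  465.1]
28
181 310 [0.5586 0.0995 0.074 ] [116  65  47]
181 311 [0.5608 0.0931 0.0793] [117  71  45]
181 319 [0.5862 0.0906 0.0778] [116  71  48]
182 311 [0.5602 0.0898 0.0779] [135  73  39]
182 312 [0.5634 0.0897 0.0776] [116  70  45]
182 317 [0.579  0.0865 0.0781] [109  66  40]
182 318 [0.5817 0.0838 0.08  ] [134  75  42]
182 319 [0.5867 0.0929 0.0714] [117  70  45]
183 311 [0.5601 0.0893 0.0741] [131  70  38]
183 312 [0.5624 0.0839 0.0786] [136  73  37]
183 313 [0.5658 0.0847 0.0774] [137  72  36]
183 314 [0.5682 0.0805 0.0806] [138  71  39]
183 315 [0.5726 0.0867 0.0746] [135  71  34]
183 316 [0.575  0.0821 0.0783] [140  78  47]
183 317 [0.5788 0.0851 0.0751] [140  75  37]
183 318 [0.582  0.0853 0.0745] [134  70  37]
184 311 [0.5599 0.0881 0.071 ] [121  70  47]
184 312 [0.5628 0.086  0.0724] [136  71  37]
184 313 [0.5659 0.0851 0.0728] [136  72  35]
184 314 [0.5681 0.0798 0.077 ] [142  77  43]
184 315 [0.5718 0.0824 0.0742] [139  74  38]
184 316 [0.5747 0.0805 0.0755] [136  71  33]
184 317 [0.5782 0.0817 0.0739] [135  73  39]
184 318 [0.5813 0.0814 0.0737] [120  67  39]
185 313 [0.5656 0.0833 0.0701] [118  72  50]
185 314 [0.5677 0.0771 0.0752] [132  70  36]
185 315 [0.5715 0.0803 0.0719] [141  76  41]
185 316 [0.5753 0.0832 0.0688] [126  71  44]
```

Request:
{"api": "step_arm", "payload": {
  "motion": [
    [[0,-26.3,33.2,0,0,0],[0,-26.3,33.2,0,0,0],[0,-26.3,33.2,0,0,0],[0,-26.3,33.2,0,0,0],[0,-26.3,33.2,0,0,0],[0,-26.3,33.2,0,0,0],[0,-26.3,33.2,0,0,0],[0,-26.3,33.2,0,0,0],[0,-26.3,33.2,0,0,0],[0,-26.3,33.2,0,0,0],[0,-26.3,33.2,0,0,0],[0,-26.3,33.2,0,0,0],[0,-26.3,33.2,0,0,0],[0,-26.3,33.2,0,0,0],[0,0,0,0,0,0]]
  ]
}}

```text
t: 2.02
tcp_pos: [0.5319, 0.115, 0.2481]
eef_rot: [-0.864, 1.568, -1.195]
contact_force: [0.2, 0.4, -0.8]
width: 0.0856
```

```bash
python3 - <<'E'
from h import *
d=grab('wrist'); save(d,'w1',s=1.2); to([.5305,.119,.189])
s,r=st(); print(s['t'],s['eef_rot'],s['joint_positions'].round(2))
# project expected crank top into the wrist
def proj(d,p):
    c=d['T'][:3,:3].T@(np.array(p)-d['T'][:3,3]); x,y,z=c[0],-c[1],-c[2]; th=np.arctan2(np.hypot(x,y),z); k=f_(d)*th/np.hypot(x,y); return d['cx']+k*x,d['cy']+k*y
print(proj(d,[.5305,.119,.202]),proj(d,[.572,.096,.157]))
im=cv2.cvtColor(d['image'],cv2.COLOR_RGB2HSV).astype(int); m=((im[...,0]<6)|(im[...,0]>174))&(im[...,1]>150)&(im[...,2]>80)
k,l,stt,c=cv2.connectedComponentsWithStats(m.astype(np.uint8)); print([(stt[i].tolist(),c[i].round()) for i in range(1,k) if stt[i,4]>30])
E
```

```text
pos [0.5307 0.1175 0.248 ] shift [59.   1.4 -0.7]
2.075 [-1.81752577  1.57009219 -2.14498467] [-0.32  0.48  0.07  1.82 -0.04  0.85  1.02]
(np.float64(326.6127794868245), np.float64(233.54427889576448)) (np.float64(314.956410637159), np.float64(267.29210862834987))
[([318, 201, 30, 45, 1056], array([332., 223.]))]
```

View pics/w1.png

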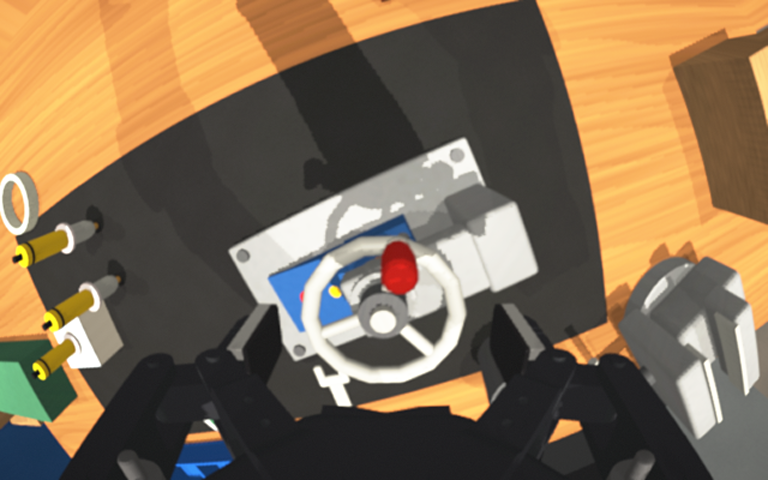

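The wrist view shows the crank between the jaws at (400,268), about 4 mm to the +y side of my estimate. I'll go down with that correction and grip.

Request:
{"api": "step_arm", "payload": {
  "motion": [
    [[15,2,0,0,0,0],[15,2,0,0,0,0],[15,1,0,0,0,0],[14,0,0,0,0,0],[0,0,0,0,0,0]]
  ]
}}

```text
t: 2.7
tcp_pos: [0.5309, 0.1239, 0.1878]
eef_rot: [-2.536, 1.568, -2.86]
contact_force: [-0.2, -0.9, 0.6]
width: 0.0853
```

Request:
{"api": "step_arm", "payload": {
  "motion": [
    [[0,0,0,0,0,0],[0,0,0,0,0,0],[0,0,0,0,0,0],[0,0,0,0,0,0],[0,0,0,0,0,0],[0,0,0,0,0,0]]
  ],
  "grip": 5,
  "grip_force": 30
}}

```text
t: 3.45
tcp_pos: [0.532, 0.1239, 0.1897]
eef_rot: [0.387, 1.57, 0.063]
contact_force: [-1.6, -0.8, 5.7]
width: 0.0186
```

```bash
cat > pad.py <<'E'
from h import *
def pad(n='side'):
    d=grab(n);P=cloud(d);im=d['image'].astype(float);hs=cv2.cvtColor(d['image'],cv2.COLOR_RGB2HSV).astype(int)
    # orange-ness profile, columns 312..318
    o=np.clip(im[170:195,312:319,0]-im[170:195,312:319,2]-20,0,None).mean(1); 
    o2=o[:]; rows=np.arange(170,195); red=o2
    return o.round(0).astype(int)
s,r=st(); c=np.array([.5725,.0975]); v=s['tcp_pos'][:2]-c
print('t',s['t'],'tcp',s['tcp_pos'].round(4),'ang',np.degrees(np.arctan2(v[1],v[0])).round(1),'rad',np.hypot(*v).round(4),'F',s['contact_force'].round(1),'w',s['width']); print(r.as_matrix().round(3).tolist()); print(pad())
E
python3 pad.py; python3 -c "
from h import *
d=dict(np.load('/tmp/top.npz'))
d=grab('top');im=cv2.cvtColor(d['image'],cv2.COLOR_RGB2HSV);print(robot.get_state()['t'])"
```

```text
t 3.45 tcp [0.532  0.1239 0.1897] ang 146.9 rad 0.0483 F [-1.6 -0.8  5.7] w 0.018556270462628036
[[0.001, 0.318, 0.948], [0.0, 0.948, -0.318], [-1.0, 0.0, 0.0]]
[ 5 12 13  7  0  0  0  0  0  0  3  7 30 84 82 54  0  0  0  0  0  0  0  0
  0]
3.55
```

Request:
{"api": "step_arm", "payload": {
  "motion": [
    [[0,13.5,5.7,0,0,0],[0,11.1,9.6,0,0,0],[0,7.6,12.6,0,0,0],[0,3.3,14.3,0,0,0],[0,-1.3,14.6,0,0,0],[0,0,0,0,0,0]]
  ]
}}

```text
t: 4.3
tcp_pos: [0.5984, 0.1375, 0.1898]
eef_rot: [0.236, 1.568, -0.089]
contact_force: [1.4, -1.3, 4.8]
width: 0.0186
```

```bash
python3 pad.py
```

```text
t 4.3 tcp [0.5984 0.1375 0.1898] ang 57.1 rad 0.0477 F [ 1.4 -1.3  4.8] w 0.01860531464536972
[[0.003, 0.319, 0.948], [-0.0, 0.948, -0.319], [-1.0, 0.001, 0.003]]
[ 1 10 14  8  2  0  0  0  0  0  3  6 13 61 90 81 16  0  0  0  0  0  0  0
  0]
```

Request:
{"api": "step_arm", "payload": {
  "motion": [
    [[0,-5.7,13.5,0,0,0],[0,-9.6,11.1,0,0,0],[0,-12.6,7.6,0,0,0],[0,-14.3,3.3,0,0,0],[0,-14.6,-1.3,0,0,0],[0,0,0,0,0,0]]
  ]
}}

```text
t: 5.1
tcp_pos: [0.61, 0.0714, 0.1897]
eef_rot: [-1.884, 1.569, -2.21]
contact_force: [0.4, -0.6, 7.0]
width: 0.019
```

```bash
python3 pad.py
```

```text
t 5.1 tcp [0.61   0.0714 0.1897] ang -34.9 rad 0.0457 F [ 0.4 -0.6  7. ] w 0.019033567364599685
[[-0.001, 0.32, 0.947], [-0.001, 0.947, -0.32], [-1.0, -0.002, -0.001]]
[ 0  9  8  4  1  0  0  0  0  0  3  4  8 20 86 90 65  0  0  0  0  0  0  0
  0]
```

Request:
{"api": "step_arm", "payload": {
  "motion": [
    [[0,-13.5,-5.7,0,0,0],[0,-11.1,-9.6,0,0,0],[0,-7.6,-12.6,0,0,0],[0,-3.3,-14.3,0,0,0],[0,1.3,-14.6,0,0,0],[0,0,0,0,0,0]]
  ]
}}

```text
t: 5.9
tcp_pos: [0.5444, 0.0605, 0.1897]
eef_rot: [2.86, 1.569, 2.537]
contact_force: [-0.7, 1.8, 8.6]
width: 0.0189
```

```bash
python3 pad.py
```

```text
t 5.9 tcp [0.5444 0.0605 0.1897] ang -127.1 rad 0.0465 F [-0.7  1.8  8.6] w 0.01890262436026128
[[-0.002, 0.317, 0.948], [0.001, 0.948, -0.317], [-1.0, 0.001, -0.002]]
[ 1  8 10  6  0  0  0  0  0  0  0  3  5  9 43 85 78 26  0  0  0  0  0  0
  0]
```

Request:
{"api": "step_arm", "payload": {
  "motion": [
    [[0,5.7,-13.5,0,0,0],[0,9.6,-11.1,0,0,0],[0,12.6,-7.6,0,0,0],[0,0,0,0,0,0]]
  ]
}}

```text
t: 6.45
tcp_pos: [0.5247, 0.0975, 0.1897]
eef_rot: [1.02, 1.569, 0.698]
contact_force: [2.6, 1.2, 6.9]
width: 0.0187
```

```bash
sed -i 's/.5725,.0975/.5712,.0983/' pad.py; python3 pad.py
```

```text
t 6.45 tcp [0.5247 0.0975 0.1897] ang -179.0 rad 0.0465 F [2.6 1.2 6.9] w 0.01865251500985914
[[0.001, 0.316, 0.949], [0.001, 0.949, -0.316], [-1.0, 0.001, 0.001]]
[ 0 11 14  6  0  0  0  0  0  0  0  3  3  7 41 82 82 28  0  0  0  0  0  0
  0]
```

Request:
{"api": "step_arm", "payload": {
  "motion": [
    [[0,14.3,-3.3,0,0,0],[0,14.6,1.3,0,0,0],[0,0,0,0,0,0]]
  ]
}}

```text
t: 6.88
tcp_pos: [0.5324, 0.1246, 0.1897]
eef_rot: [0.336, 1.57, 0.013]
contact_force: [1.6, -0.4, 7.2]
width: 0.0188
```

```bash
python3 pad.py
```

```text
t 6.875 tcp [0.5324 0.1246 0.1897] ang 145.8 rad 0.0469 F [ 1.6 -0.4  7.2] w 0.01879326921493932
[[0.001, 0.317, 0.948], [0.0, 0.948, -0.317], [-1.0, 0.0, 0.001]]
[ 5 11 14  6  0  0  0  0  0  0  0  3  3  6 43 83 81 27  0  0  0  0  0  0
  0]
```

Request:
{"api": "step_arm", "payload": {
  "motion": [
    [[0,13.5,5.7,0,0,0],[0,11.1,9.6,0,0,0],[0,0,0,0,0,0]]
  ]
}}

```text
t: 7.3
tcp_pos: [0.5547, 0.1426, 0.1897]
eef_rot: [-0.111, 1.57, -0.434]
contact_force: [1.5, -0.9, 9.0]
width: 0.0189
```

```bash
python3 pad.py; python3 -c "
from h import *
def proj(d,p):
    c=d['T'][:3,:3].T@(np.array(p)-d['T'][:3,3]);return d['cx']-f_(d)*c[0]/c[2],d['cy']+f_(d)*c[1]/c[2]
d=dict(np.load('/tmp/side.npz'))
for z in (.06,.07):print(proj(d,[.572,.0985-.016,z]))"
```

```text
t 7.3 tcp [0.5547 0.1426 0.1897] ang 110.5 rad 0.0473 F [ 1.5 -0.9  9. ] w 0.018859199292131833
[[0.0, 0.318, 0.948], [-0.0, 0.948, -0.318], [-1.0, -0.0, 0.001]]
[ 1 11 14  8  1  0  0  0  0  0  0  3  3  7 45 84 83 28  0  0  0  0  0  0
  0]
(np.float64(315.0076070667601), np.float64(187.30847527065725))
(np.float64(315.03486678675284), np.float64(184.97129739308707))
```

The pad's lower edge in the side view moved steadily, 185.63 → 186.18 → 186.74 → 187.31 px, then stayed at 187.33. So contact came about 275° after the start, and the spring is now squeezed about 3.4 mm. I'll ease back about 10° to reach 3 mm, then release and rise.

Request:
{"api": "step_arm", "payload": {
  "motion": [
    [[0,-5.7,-5.9,0,0,0],[0,0,0,0,0,0],[0,0,0,0,0,0]]
  ]
}}

```text
t: 7.72
tcp_pos: [0.5458, 0.138, 0.1897]
eef_rot: [-2.227, 1.569, -2.551]
contact_force: [-1.2, -1.8, 9.4]
width: 0.019
```

```bash
python3 pad.py
```

```text
t 7.725 tcp [0.5458 0.138  0.1897] ang 122.7 rad 0.0471 F [-1.2 -1.8  9.4] w 0.018972292448852998
[[-0.002, 0.318, 0.948], [-0.001, 0.948, -0.318], [-1.0, -0.002, -0.001]]
[ 2 11 15  7  0  0  0  0  0  0  0  3  3  6 43 84 77 27  0  0  0  0  0  0
  0]
```

Request:
{"api": "step_arm", "payload": {
  "motion": [
    [[0,0,0,0,0,0],[0,0,0,0,0,0],[0,0,0,0,0,0],[-10,0,0,0,0,0],[-30,0,0,0,0,0],[-30,0,0,0,0,0],[-30,0,0,0,0,0]]
  ],
  "grip": 80
}}

```text
t: 8.65
tcp_pos: [0.5467, 0.1389, 0.2909]
eef_rot: [0.65, 1.57, 0.326]
contact_force: [-0.2, -0.9, 0.1]
width: 0.0802
```

```bash
python3 - <<'E'
from h import *
import pad
s,r=st()
for n in('top',): save(grab(n),'top2',(230,140,450,260),3.5)
to([.545,-.340,.27])
d=dict(np.load('/tmp/top.npz'));print(cloud(d)[:1].shape)
P=cloud(d);im=cv2.cvtColor(d['image'],cv2.COLOR_RGB2HSV).astype(int);H,S,V=[im[...,i] for i in range(3)]
m=((H<6)|(H>174))&(S>150)&(V>90)&(P[...,0]>.5)&(P[...,0]<.62)&(P[...,1]>-.02)&(P[...,1]<.18)
k,l,q,c=cv2.connectedComponentsWithStats(m.astype(np.uint8));print([(q[i].tolist(),c[i],np.median(P[l==i],0)) for i in range(1,k) if q[i,4]>6])
E
```

```text
t 8.65 tcp [0.5467 0.1389 0.2909] ang 121.1 rad 0.0474 F [-0.2 -0.9  0.1] w 0.08016769251025072
[[0.0, 0.318, 0.948], [0.0, 0.948, -0.318], [-1.0, 0.0, 0.0]]
[ 3 10 15  8  1  0  0  0  0  0  0  3  3  7 45 86 83 28  0  0  0  0  0  0
  0]
pos [0.5488 0.1394 0.2933] shift [  22.2 -455.8  148.9]
(1, 640, 3)
[([308, 187, 5, 5, 20], array([309.75, 188.75]), array([0.5841865 , 0.01259671, 0.03965637]))]
```

View pics/top2.png

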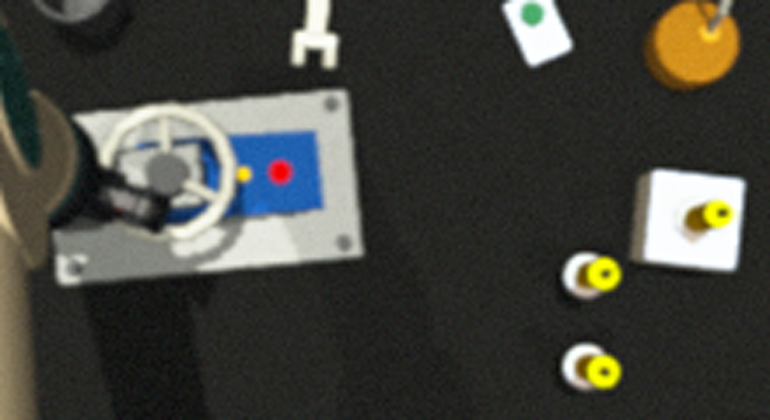

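The bracket and bystanders are unmoved; the spot is at crop (281,172). Now to the probe.

Request:
{"api": "step_arm", "payload": {
  "motion": [
    [[0,-38,12.4,0,0,0],[0,-38,12.4,0,0,0],[2,-38,12.4,0,0,0],[2,-38,12.4,0,0,0],[2,-38,12.4,0,0,0],[2,-38,12.4,0,0,0],[2,-38,12.4,0,0,0],[2,-38,12.4,0,0,0],[3,-38,12.4,0,0,0],[3,-38,12.4,0,0,0],[3,-38,12.4,0,0,0],[3,-38,12.4,0,0,0],[0,0,0,0,0,0],[0,0,0,0,0,0]]
  ]
}}

```text
t: 10.5
tcp_pos: [0.5427, -0.3397, 0.2648]
eef_rot: [2.286, 1.569, 1.962]
contact_force: [0.2, 0.4, 0.8]
width: 0.0801
```

```bash
python3 - <<'E'
from h import *
d=grab('wrist'); save(d,'w2',s=1.2); to([.545,-.340,.105])
s,r=st(); print(s['t'],s['joint_positions'].round(2),r.as_matrix().round(3).tolist())
def proj(d,p):
    c=d['T'][:3,:3].T@(np.array(p)-d['T'][:3,3]); x,y,z=c[0],-c[1],-c[2]; th=np.arctan2(np.hypot(x,y),z); k=f_(d)*th/np.hypot(x,y); return np.round([d['cx']+k*x,d['cy']+k*y],1)
for z in(.136,.148,.06): print(z,proj(d,[.545,-.34,z])*1.2, proj(d,[.555,-.34,z])*1.2, proj(d,[.545,-.33,z])*1.2)
E
```

```text
pos [ 0.5431 -0.339   0.265 ] shift [160.   -0.6   2.3]
10.55 [ 0.44  0.6   0.12  1.53 -0.08  1.02  1.83] [[-0.0, 0.317, 0.949], [0.002, 0.949, -0.317], [-1.0, 0.002, -0.001]]
0.136 [385.68 244.08] [390.12 256.8 ] [399.   239.76]
0.148 [385.8 249. ] [390.36 262.08] [399.72 244.44]
0.06 [385.68 221.04] [389.04 231.24] [396.   217.68]
```

View pics/w2.png

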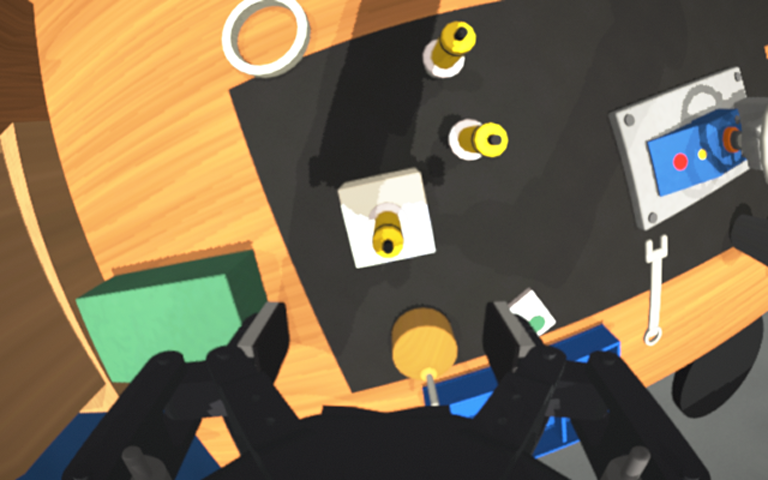

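The stub is at (388,247) against a predicted (386,249), so it is aligned within 2 mm. I'll descend and grip.

Request:
{"api": "step_arm", "payload": {
  "motion": [
    [[25,0,1,0,0,0],[30,0,0,0,0,0],[30,0,0,0,0,0],[30,0,0,0,0,0],[30,0,0,0,0,0],[15,0,0,0,0,0],[0,0,0,0,0,0]]
  ]
}}

```text
t: 11.42
tcp_pos: [0.5436, -0.3398, 0.1047]
eef_rot: [2.692, 1.569, 2.37]
contact_force: [0.1, -0.1, 0.1]
width: 0.0801
```

Request:
{"api": "step_arm", "payload": {
  "motion": [
    [[0,0,0,0,0,0],[0,0,0,0,0,0],[0,0,0,0,0,0],[0,0,0,0,0,0],[0,0,0,0,0,0],[0,0,0,0,0,0]]
  ],
  "grip": 5,
  "grip_force": 60
}}

```text
t: 12.18
tcp_pos: [0.5442, -0.341, 0.1062]
eef_rot: [0.107, 1.57, -0.217]
contact_force: [-0.5, 1.3, 6.0]
width: 0.0225
```

Request:
{"api": "step_arm", "payload": {
  "motion": [
    [[-10,0,0,0,0,0],[-20,0,0,0,0,0],[-30,0,0,0,0,0],[-30,0,0,0,0,0],[-30,0,0,0,0,0],[-30,0,0,0,0,0],[0,0,0,0,0,0]]
  ]
}}

```text
t: 13.05
tcp_pos: [0.5447, -0.3421, 0.2579]
eef_rot: [-0.269, 1.566, -0.593]
contact_force: [0.7, 0.1, -2.4]
width: 0.023
```

```bash
python3 - <<'E'
from h import *
d=grab('wrist'); save(d,'w3',s=1.2); s,r=st(); print(s['t'],s['tcp_pos'],s['width'],s['contact_force'],r.as_matrix().round(3).tolist())
d=grab('side');P=cloud(d);save(d,'s3',(240,60,440,210),4)
im=cv2.cvtColor(d['image'],cv2.COLOR_RGB2HSV).astype(int)
for n in('top','side'):
    if n=='top': d=grab('top')
    else: d=dict(np.load('/tmp/side.npz'))
    P=cloud(d);im=cv2.cvtColor(d['image'],cv2.COLOR_RGB2HSV).astype(int);H,S,V=[im[...,i] for i in range(3)]
    m=((H<6)|(H>174))&(S>150)&(V>90)&(P[...,0]>.56)&(P[...,0]<.61)&(P[...,1]>-.01)&(P[...,1]<.04)&(P[...,2]<.06)
    v,u=np.nonzero(m); w=(d['image'][v,u,0].astype(float)-d['image'][v,u,1]); print(n,len(v),onplane(d,np.average(u,weights=w),np.average(v,weights=w),.040), P[v,u].mean(0))
    # slope plane from blue pixels
    m=(H>100)&(H<125)&(S>130)&(V>50)&(P[...,0]>.545)&(P[...,0]<.63)&(P[...,1]>-.02)&(P[...,1]<.05)&(P[...,2]<.058)&(P[...,2]>.02)
    q=P[m]; A=np.c_[q[:,:2],np.ones(len(q))]; 
    for _ in range(3):
        c=np.linalg.lstsq(A,q[:,2],rcond=None)[0]; k=abs(A@c-q[:,2])<.004; A,q=A[k],q[k]
    nn=np.array([-c[0],-c[1],1]);nn/=np.linalg.norm(nn); print(' n',nn.round(3),'slope',np.degrees(np.arccos(nn[2])),'z at spot',[.585,.0145,1]@c)
E
```

```text
13.1 [ 0.54375954 -0.34129482  0.25595721] 0.02243434382258333 [-0.18798    -0.56949362 -1.6714532 ] [[0.001, 0.318, 0.948], [-0.001, 0.948, -0.318], [-1.0, -0.0, 0.001]]
top 18 [0.5846103  0.01406404 0.04      ] [0.5846299  0.01409977 0.03954161]
 n [ 0.033 -0.34   0.94 ] slope 19.97922930618444 z at spot 0.03947331052370417Traceback (most recent call last):
  File "<stdin>", line 10, in <module>
    raise ZeroDivisionError(
        "Weights sum to zero, can't be normalized")
ZeroDivisionError: Weights sum to zero, can't be normalized
```

View pics/w3.png

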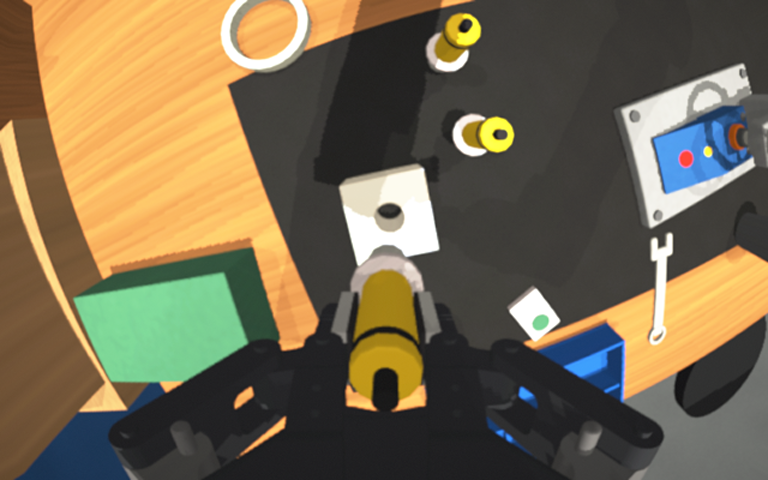

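The probe is held upright and the holder is empty at (388,213). The measured slope normal is (0.033,-0.340,0.940), i.e. 20.0°, which matches. Next I go near the spot and tilt.

Request:
{"api": "step_arm", "payload": {
  "motion": [
    [[0,28,-3.3,0,0,0],[0,28,-3.3,0,0,0],[0,28,-3.3,0,0,0],[0,28,-3.3,0,0,0],[0,28,-3.3,0,0,0],[0,28,-3.3,0,0,0],[0,28,-3.3,0,0,0],[0,28,-3.3,0,0,0],[0,0,0,0,0.0239,0.053],[0,0,0,0,0.0239,0.053],[0,0,0,0,0.0239,0.053],[0,0,0,0,0.0239,0.053],[0,0,0,0,0.0239,0.053],[0,0,0,0,0.0239,0.053],[0,0,0,0,0,0]]
  ]
}}

```text
t: 15.08
tcp_pos: [0.5889, -0.1219, 0.2531]
eef_rot: [2.005, 1.222, 1.678]
contact_force: [-0.9, -0.7, -0.9]
width: 0.0226
```

```bash
cat > spot.py <<'E'
from h import *
import sys
n=np.array([.034,-.340,.940]); n/=np.linalg.norm(n)
s,r=st(); x=r.as_matrix()[:,0]
print('t',s['t'],'F',s['contact_force'].round(1),'w',s['width'].round(4),'tilt err deg',np.degrees(np.arccos(min(1,-x@n))).round(2),'x',x.round(3))
sp=np.array([float(a) for a in sys.argv[1:4]]); off=float(sys.argv[4])
tip=s['tcp_pos']+.106*x; print('tip',tip.round(4)); to(sp+n*(.106+off))
E
python3 spot.py .585 .015 .040 .04
python3 - <<'E'
from h import *
for n in('side','top'):
    d=grab(n);P=cloud(d);im=cv2.cvtColor(d['image'],cv2.COLOR_RGB2HSV).astype(int);H,S,V=[im[...,i] for i in range(3)]
    m=((H<6)|(H>174))&(S>150)&(V>90)&(P[...,0]>.56)&(P[...,0]<.61)&(P[...,1]>-.01)&(P[...,1]<.04)&(P[...,2]<.06)
    v,u=np.nonzero(m); print(n,len(v),u.mean() if len(u) else 0,v.mean() if len(u) else 0,onplane(d,u.mean(),v.mean(),.04) if len(u) else 0)
E
```

```text
side 25 323.4 205.96 [0.58672906 0.01431996 0.04      ]
top 19 309.63157894736844 188.78947368421052 [0.58454988 0.01367909 0.04      ]Traceback (most recent call last):
  File "spot.py", line 5, in <module>
    print('t',s['t'],'F',s['contact_force'].round(1),'w',s['width'].round(4),'tilt err deg',np.degrees(np.arccos(min(1,-x@n))).round(2),'x',x.round(3))
                                                         ^^^^^^^^^^^^^^^^
AttributeError: 'float' object has no attribute 'round'
```

```bash
sed -i "s/s\['width'\].round(4)/s['width']/" spot.py; python3 spot.py .5855 .015 .040 .025
```

```text
t 15.175 F [-0.1  0.4 -1.9] w 0.022987729027203942 tilt err deg 0.1 x [-0.036  0.34  -0.94 ]
tip [ 0.5857 -0.084   0.1547]
pos [ 0.5895 -0.12    0.2543] shift [116.4  52.6 -13.2]
```

Request:
{"api": "step_arm", "payload": {
  "motion": [
    [[17,10,-2.6,0,0,0],[20,11,-2.6,0,0,0],[20,11,-2.6,0,0,0],[20,11,-2.6,0,0,0],[20,9.6,-2.8,0,0,0],[19,0,0,0,0,0],[0,0,0,0,0,0],[0,0,0,0,0,0]]
  ]
}}

```text
t: 16.18
tcp_pos: [0.591, -0.0301, 0.1651]
eef_rot: [1.992, 1.223, 1.668]
contact_force: [-0.0, -0.8, -1.0]
width: 0.0227
```

```bash
python3 spot.py .5855 .015 .040 .00; python3 - <<'E'
from h import *
d=grab('side'); save(d,'s4',(270,150,370,230),8)
w=grab('wrist'); 
a=cv2.resize(d['image'][165:225,280:365,::-1],None,fx=8,fy=8,interpolation=cv2.INTER_CUBIC)
b=cv2.resize(w['image'][:,:,::-1][150:350,180:460],None,fx=2.2,fy=2.2); print(a.shape,b.shape)
h=max(a.shape[0],b.shape[0]); 
cv2.imwrite('pics/s4.png',a);cv2.imwrite('pics/w4.png',w['image'][:,:,::-1])
np.save('/tmp/s',0)
E
```

```text
t 16.175 F [-0.  -0.8 -1. ] w 0.022664204524377552 tilt err deg 0.06 x [-0.033  0.339 -0.94 ]
tip [0.5874 0.0059 0.0655]
pos [ 0.591  -0.0301  0.1651] shift [27.1 -0.5 -0.9]
(480, 680, 3) (440, 616, 3)
```

View pics/s4.png

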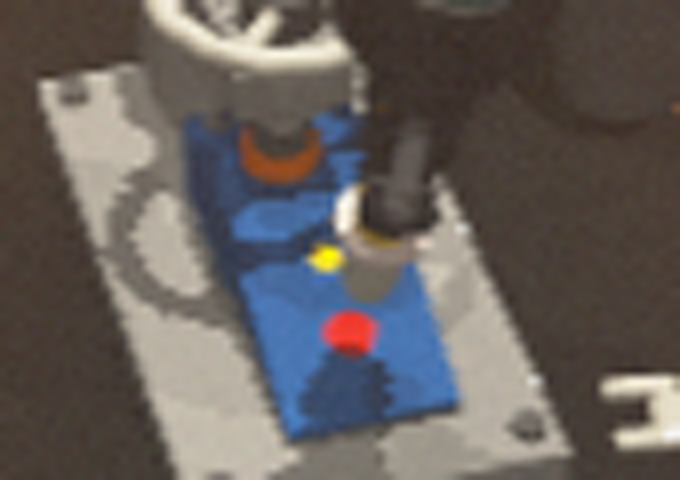

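View pics/w4.png

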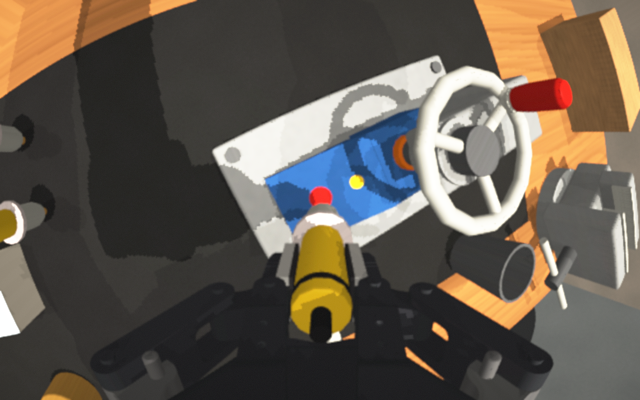

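```bash
cat > chk.py <<'E'
from h import *
s,r=st(); t=s['tcp_pos']; x=r.as_matrix()[:,0]
sd=dict(np.load('/tmp/side.npz')); w=dict(np.load('/tmp/wrist.npz'))
def ps(d,p):
    c=d['T'][:3,:3].T@(np.array(p)-d['T'][:3,3]);return np.round([d['cx']-f_(d)*c[0]/c[2],d['cy']+f_(d)*c[1]/c[2]],2)
def pw(d,p):
    c=d['T'][:3,:3].T@(np.array(p)-d['T'][:3,3]); x,y,z=c[0],-c[1],-c[2]; th=np.arctan2(np.hypot(x,y),z); k=f_(d)*th/np.hypot(x,y); return np.round([d['cx']+k*x,d['cy']+k*y],1)
for nm,l in(('tip',.106),('noseend',.092),('collar',.043),('top',-.042)): print(nm,'side',ps(sd,t+l*x),'wrist',pw(w,t+l*x))
for nm,p in (('spot',[.5855,.015,.040]),): print(nm,ps(sd,p),pw(w,p))
im=cv2.cvtColor(w['image'],cv2.COLOR_RGB2HSV).astype(int); m=((im[...,0]<6)|(im[...,0]>174))&(im[...,1]>150)&(im[...,2]>80); m[:,400:]=0
v,u=np.nonzero(m); print('wrist red',u.mean(),v.mean(),u.min(),u.max(),v.min(),v.max(),len(u))
im=cv2.cvtColor(sd['image'],cv2.COLOR_RGB2HSV).astype(int); m=((im[...,0]<6)|(im[...,0]>174))&(im[...,1]>150)&(im[...,2]>80); m[:190]=0;m[220:]=0;m[:,:310]=0;m[:,340:]=0
v,u=np.nonzero(m); print('side red',u.mean(),v.mean(),len(u))
E
python3 chk.py
```

```text
tip side [324.44 201.91] wrist [320.9 208.7]
noseend side [324.99 199.84] wrist [320.9 214.2]
collar side [326.96 192.29] wrist [320.7 240. ]
top side [330.72 177.95] wrist [320.2 334.5]
spot [322.97 205.86] [320.7 197.9]
wrist red 320.1503267973856 195.98039215686273 310 331 187 205 306
side red 323.3333333333333 206.04166666666666 24
```

Request:
{"api": "step_arm", "payload": {
  "motion": [
    [[7,0,0,0,0,0],[7,-0.5,-1,0,0,0],[5,0,0,0,0,0],[0,0,0,0,0,0],[0,0,0,0,0,0]]
  ]
}}

```text
t: 16.9
tcp_pos: [0.5889, -0.0237, 0.1466]
eef_rot: [1.994, 1.222, 1.67]
contact_force: [-0.0, 0.3, -0.3]
width: 0.0227
```

```bash
python3 - <<'E'
from h import *
d=grab('side');w=grab('wrist')
a=cv2.resize(d['image'][185:220,305:345,::-1],None,fx=12,fy=12,interpolation=cv2.INTER_CUBIC)
b=cv2.resize(w['image'][165:245,285:355,::-1],None,fx=5.25,fy=5.25,interpolation=cv2.INTER_CUBIC)[:420]
cv2.imwrite('pics/c5.png',cv2.resize(np.hstack([a,b]),None,fx=.9,fy=.9)); print(a.shape,b.shape)
E
python3 chk.py;python3 spot.py .5855 .015 .040 .00
```

```text
(420, 480, 3) (420, 368, 3)
tip side [323.17 204.81] wrist [321.  208.6]
noseend side [323.7 202.8] wrist [321.  214.2]
collar side [325.63 195.45] wrist [320.8 239.9]
top side [329.29 181.5 ] wrist [320.4 334.3]
spot [322.97 205.86] [321.3 206.1]
wrist red 320.4583333333333 199.96428571428572 310 332 195 206 168
side red 323.11764705882354 206.64705882352942 17
t 17.0 F [-0.8  0.2 -1.3] w 0.0225200309665861 tilt err deg 0.02 x [-0.034  0.34  -0.94 ]
tip [0.5854 0.0123 0.0472]
pos [ 0.589  -0.0238  0.1468] shift [7.7 0.3 0.3]
```

View pics/c5.png

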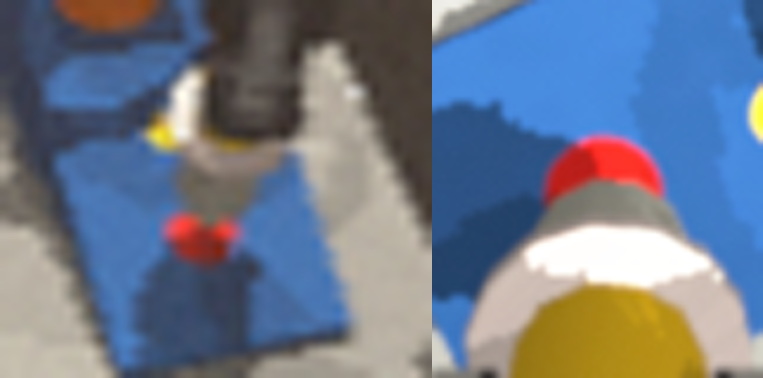

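The spot is at (604,185) in the wrist half and the nose about 6 px to its right. The side half shows the tip about 0.5 px right of the spot's centre. Both views ask for a shift of about -0.8 mm in tool y and -1.2 mm in tool z. I'll take a force baseline first, then press.

```bash
cat > force.py <<'E'
from h import *
n=np.array([.034,-.340,.940])
F=[];Q=[]
for i in range(20):
    imaging.get_image('top'); s=robot.get_state(); F.append(s['contact_force']); Q.append(s['tcp_pos'])
F=np.array(F);print('t',s['t'],'F',F.mean(0).round(2),'sd',F.std(0).round(2),'Fn',(F@n).mean().round(2),'+-',((F@n).std()/20**.5).round(2),'tcp',np.mean(Q,0).round(4),'depth past spot plane(mm)',(-(np.mean(Q,0)-.106*n-[.5855,.015,.040])@n*1000).round(2))
E
python3 force.py
```

```text
t 18.0 F [ 0.19 -0.09 -1.17] sd [0.51 0.45 0.39] Fn -1.06 +- 0.1 tcp [ 0.5888 -0.0237  0.1467] depth past spot plane(mm) -7.51
```

Request:
{"api": "step_arm", "payload": {
  "motion": [
    [[2,-0.8,-1.2,0,0,0],[3,0,0,0,0,0],[3,0,0,0,0,0],[2,0,0,0,0,0],[2,0,0,0,0,0],[0,0,0,0,0,0],[0,0,0,0,0,0]]
  ]
}}

```text
t: 18.88
tcp_pos: [0.5871, -0.02, 0.1355]
eef_rot: [1.994, 1.222, 1.67]
contact_force: [-0.1, 0.5, 0.5]
width: 0.0223
```

```bash
python3 force.py
```

```text
t 19.875 F [-0.38 -0.67  0.93] sd [0.6  0.49 0.5 ] Fn 1.09 +- 0.11 tcp [ 0.587  -0.0199  0.1353] depth past spot plane(mm) 4.49
```

The normal force rose 2.15 N, so the tip is in about 3.6 mm. It needs 1.4 mm more.

Request:
{"api": "step_arm", "payload": {
  "motion": [
    [[1.4,0,0,0,0,0],[0,0,0,0,0,0],[0,0,0,0,0,0]]
  ]
}}

```text
t: 20.25
tcp_pos: [0.587, -0.0194, 0.134]
eef_rot: [1.994, 1.222, 1.67]
contact_force: [-0.4, -1.1, 1.8]
width: 0.0226
```

```bash
python3 force.py; python3 - <<'E'
from h import *
d=grab('side');w=grab('wrist');t=grab('top')
a=cv2.resize(d['image'][170:220,295:345,::-1],None,fx=8,fy=8,interpolation=cv2.INTER_CUBIC)
b=cv2.resize(w['image'][165:245,285:355,::-1],None,fx=5,fy=5,interpolation=cv2.INTER_CUBIC)
cv2.imwrite('pics/c6.png',np.hstack([a,b]))
E
python3 chk.py; python3 spot.py .5855 .015 .040 -.005; python3 -c "
from pad import pad;print(pad())"
```

```text
t 21.25 F [-0.14 -1.06  1.91] sd [0.49 0.51 0.46] Fn 2.15 +- 0.1 tcp [ 0.587  -0.0194  0.134 ] depth past spot plane(mm) 5.92
tip side [322.16 206.87] wrist [321.  208.6]
noseend side [322.68 204.89] wrist [320.9 214.1]
collar side [324.57 197.68] wrist [320.8 239.8]
top side [328.16 183.99] wrist [320.3 334.2]
spot [322.97 205.86] [322.3 213. ]
wrist red 320.1 202.05 314 327 201 204 20
side red 323.5 208.0 4
t 21.4 F [ 0.1 -1.   1.7] w 0.02263711829291623 tilt err deg 0.01 x [-0.034  0.34  -0.94 ]
tip [0.5833 0.0166 0.0344]
pos [ 0.5869 -0.0195  0.134 ] shift [-0.9  1.   1.7]
t 21.4 tcp [ 0.5869 -0.0195  0.134 ] ang -82.4 rad 0.1188 F [ 0.1 -1.   1.7] w 0.02263711829291623
[[-0.034, 0.324, 0.946], [0.34, 0.893, -0.294], [-0.94, 0.312, -0.14]]
[ 4  4 11  7  1  0  0  0  0  0  0  3  3  7 45 88 84 29  0  0  0  0  0  0
  0]
[ 3  3 11  8  1  0  0  0  0  0  0  3  4  7 45 85 83 29  0  0  0  0  0  0
  0]
```

View pics/c6.png

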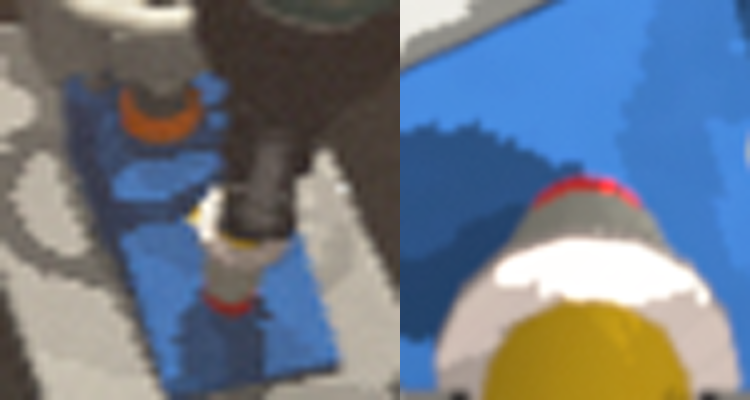

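The last picture shows the nose centred over the spot, with a thin red rim around it in both halves: (228,303) in the side view and (587,190) in the wrist view. The contact point agrees within about 1 mm in both. The tip force is 3.2 N, or about 5.3 mm, and the tilt error is 0.01°. I'm handing it in.

```bash
python3 -c "
from cell import robot
print(robot.close_job(), robot.get_state()['t'])"
```

```text
the job is handed in; nothing more can be done
the job is handed in; nothing more can be done
```

I cranked the clamp clockwise until the pad was pressing on the bracket. I then took the farthest-right probe from the white block and held it on the red spot, and handed the job in at about 21.5 s with it still there.

- **Clamp:** The pad touched about 275° after the start, going by where its edge stopped moving in the side view. I went about 120° past that and eased back about 10°, which leaves the spring squeezed about 3 mm (±0.3 mm) of its 6 mm. I worked this out from the crank angle and did not measure the force directly. The pad looked the same at the end as at contact.
- **Probe:** It is held 0.01° off the measured slope normal. The measured slope is 20.0°.
- **Pressing force:** It rose 3.2 N (±0.15 N) over the baseline, so the tip is about 5.3 mm in. My camera-based estimate was 5.9 mm, and I trusted the force.
- **Position on the spot:** The side and wrist views put the tip within about 1–1.5 mm of the spot's centre.
- **Bench:** A top view after cranking showed the bracket and the visible bystanders unmoved. I did not recheck every bystander at the end. No check failed.

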